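Sweep the stand-off caps through the gate

TASK

On the picture framer's bench, push the three brass caps across the white deck of the sorting tray with the fingertips, through the gap in the orange wall, so that they drop into the blue-walled slot behind it, one after the other and never two at once. Only push them along: do not pick up or lift a cap, and leave the glue, the tape and the frame corner where they are.

Things in the scene. Friction and masses are not known exactly. Their poses are not given: they have to be found in the camera images.
- tray: sorting tray fixed to the bench: flat white deck 80 mm above the bench, with a rim 16 mm high above the deck, 8 mm thick. Origin at bench level under the deck; x points from the deck through the gate to the slot, z up. In this frame the deck's free area is x -122 to 80 mm, y -132 to 132 mm; its +x side is an orange wall with the gate in it
- gate (a point): middle of the gate (tray frame x 86, y 0, z 80 mm), axes as the tray's. The gate is a gap 44 mm wide in the orange wall, which is 6 mm thick (tray x 80 to 86 mm) and 16 mm high; no sill. The deck ends flush with the wall's far face in a sheer edge, at this point, over which caps drop into the slot
- slot (a point): centre of the floor of the slot, 38 mm beyond the gate point and 74 mm below the deck; axes as the tray's. The slot is an open pocket with black floor and blue walls as high as the rim, inside 76 mm (x, from the deck's edge) by 100 mm (y)
- cap_a: solid brass stand-off cap (a plain round disc with a dark dot on top, for mounting frameless pictures), 30 mm diameter, 12 mm high, about 60 g, lying flat on the white deck of the tray; origin at its centre (6 mm above the deck), z along its axis. It slides when pushed from the side
- cap_b: solid brass stand-off cap (a plain round disc with a dark dot on top, for mounting frameless pictures), 30 mm diameter, 12 mm high, about 60 g, lying flat on the white deck of the tray; origin at its centre (6 mm above the deck), z along its axis. It slides when pushed from the side
- cap_c: solid brass stand-off cap (a plain round disc with a dark dot on top, for mounting frameless pictures), 30 mm diameter, 12 mm high, about 60 g, lying flat on the white deck of the tray; origin at its centre (6 mm above the deck), z along its axis. It slides when pushed from the side
- glue: green glue bottle with a yellow cap standing upright on the bench, 32 mm diameter, 90 mm high; origin at the centre of its underside. Bystander
- tape: pale roll of tape lying flat on the bench: ring 90 mm across, 76 mm hole, 24 mm high; origin at the centre of its underside. Bystander
- corner: dark L-shaped picture-frame corner sample lying on the bench, two legs 80 mm long, 25 mm wide, 20 mm high; origin on the bench at the centre of its 80 x 80 mm outline. Bystander
Things that resemble listed ones, but are neither listed nor needed, are in the scene too. What is shaped like the cap_c but pink is not meant.

How it is judged:
By the outcome, as a careful person would: the job done as asked, in the order asked, and still so for the second after the job is handed in, with the robot touching nothing.
It also fails if it takes over 64 s, if anything falls off the work surface, if the arm or the gripper's body presses on something with over 40 N, if the wrist force passes 120 N, or if a joint passes its speed limit or range.

ROBOT

A 6-joint arm with a two-finger parallel gripper is mounted at the origin on the work surface. World frame = base frame: x ahead of the robot, y to its left, z up, the work surface at z = 0. Lengths are in mm, angles in rad, forces in N, time in s.
With the tool pointing down it reaches from about 400 to 925 mm from the base axis. Payload 12.5 kg.
Tool frame: the origin (TCP) lies midway between the tips of the shut fingers; the grasp point (between the pads) lies 19 mm behind it; z points along the fingers, y is the line along which they close (so a half turn about z gives the same grasp; the last joint's range is limited). The gripper opens to 95 mm and grips with 3 to 60 N. Pads are 20 mm wide; open, the fingers measure 119 mm over their backs; the gripper's body (75 mm by 180 mm) begins 59 mm behind the grasp point.
Start: joints at [1.002, 0.491, 1.559, -0, 1.092, -0.106], TCP at [279.022, 559.28, 214.661] pointing down, gripper open.
Joint ranges: [-3.1, 3.1], [-0.84, 2.19], [0.05, 2.79], [-1.13, 4.28], [0.06, 2.93], [-2.69, 2.69]. Speed limits (rad/s): [2.22, 2.22, 2.79, 3.14, 3.14, 3.14].

INTERFACE

Orientations are given as [roll, pitch, yaw] about the fixed x, y, z axes, in that order (R = Rz(yaw) Ry(pitch) Rx(roll)).
In Python, from cell import state, read_camera, camera_info, env gives the robot as it stands.
- The arm moves only by the tool move_arm, never from a script. Its argument "commands" is a list of rows, each a list of 3 entries, a list of its own where there are three numbers: the shift along the world's x, y, z in cm, then the turn, a rotation vector about the world's x, y, z in degrees, then the opening, from 0 (shut) to 1 (fully open). A call has 1 to 10 rows; each row shifts and turns the commanded pose from where the row before left it; what a row does not reach is not made up. A row lasts 1/10 s, in which the tool goes at most 50 mm and 8.59 degrees, less where a joint would pass 70% of its speed; a pose out of reach is approached as far as the arm can. A call with a gripper value outside its range is refused whole. The fingers move at their own pace and stop on an object; the grip force is fixed at half the most. Time passes only in rows, so rows that do not move let the fingers close. It gives the time, the measured TCP pose, the force, the opening and the grip force at its end, in the units of the state.
- state(): the state, without advancing time (a new reading comes with each control period).
- read_camera(name): name is "scene" or "top" or "wrist"; returns the picture (384x512x3 uint8, blue, green, red); there is no depth.
- camera_info(name): a dict with "K" (3x3 intrinsics, pixels), "cam_to_world" (4x4, takes a point from camera to world coordinates). Camera axes: x right, y down, z forward; pixel columns grow to the right and rows downward; lengths in mm; the calibration is good to about 2 mm. A picture is of the moment at which its call begins: read the wrist's pose just before it. camera_info takes no time and is no camera call; for the wrist camera it gives the pose at the moment of the call.
- env.job_done(): hands the job in; it is judged then, once.
The state is a dict: "t": time; "joints": joint angles; "qvel": joint speeds; "tau": joint torques, N m; "eef_pos": TCP position; "tcp_rot": TCP orientation; "ft_force": force on the tool from outside, world axes, zero at the start; "moment": the same for the moment, N m; "opening": opening from 0.0 (shut) to 1.0 (fully open); "grip_force": force on a finger pad.
Only numpy, scipy, OpenCV 4.12 (cv2) and the standard library are available. Lean on these libraries where they do the work, as an engineer would, in place of code of your own. Each camera call takes 0.05 s, during which the arm holds its last target. There are 200 camera calls.

## Working session

There is one attempt and no reset: what is moved stays moved. The work goes in short steps, Python scripts to look and compute and a tool call to move; the robot and the scene stay as the last step left them, time stands still between calls to the robot, and variables do not carry over. Pictures are saved under pics/ and viewed, at most 10 in all, crops included, and the job is handed in when it is done.

Besides the shell and the picture viewer there is one more tool, called as a command line: name --argument value ..., lists and objects as JSON in quotes. move_arm: Moves the arm, as the interface text tells. Its arguments: {"type":"object","properties":{"commands":{"type":"array"}},"required":["commands"]}

```bash
mkdir -p pics; cat > h.py <<'E'
import numpy as np, cv2
from cell import state, read_camera, camera_info, env
def ray(name,px,z,info=None):
    i=info or camera_info(name); K=np.array(i["K"]);T=np.array(i["cam_to_world"])
    d=T[:3,:3]@np.linalg.inv(K)@np.array([px[0],px[1],1.]);o=T[:3,3]
    return o+d*(z-o[2])/d[2]
E
python3 - <<'E'
from h import *
print({k:np.round(v,3) for k,v in state().items()})
for n in("top","scene"):
    cv2.imwrite(f"pics/{n}0.png",read_camera(n)); print(n,np.round(camera_info(n)["cam_to_world"],2).tolist())
E
```

```text
{'t': np.float64(0.0), 'joints': array([ 1.002,  0.492,  1.559,  0.   ,  1.092, -0.106]), 'qvel': array([-0.001, -0.001,  0.002, -0.001, -0.001,  0.001]), 'tau': array([ 1.0000e-03, -6.1263e+01, -2.5819e+01,  6.9000e-02,  4.8000e-02,
       -0.0000e+00]), 'eef_pos': array([278.863, 559.063, 214.059]), 'tcp_rot': array([-3.14 , -0.   ,  2.679]), 'ft_force': array([ 0.219,  0.117, -0.189]), 'moment': array([ 0.027,  0.023, -0.01 ]), 'grip_force': np.float64(0.0), 'opening': np.float64(0.999)}
top [[0.09, -0.97, 0.21, 397.41], [-1.0, -0.08, 0.01, 41.0], [0.0, -0.22, -0.98, 782.08], [0.0, 0.0, 0.0, 1.0]]
scene [[0.37, 0.54, -0.76, 1144.88], [0.93, -0.22, 0.29, -196.43], [-0.01, -0.81, -0.58, 536.34], [0.0, 0.0, 0.0, 1.0]]
```

View pics/top0.png

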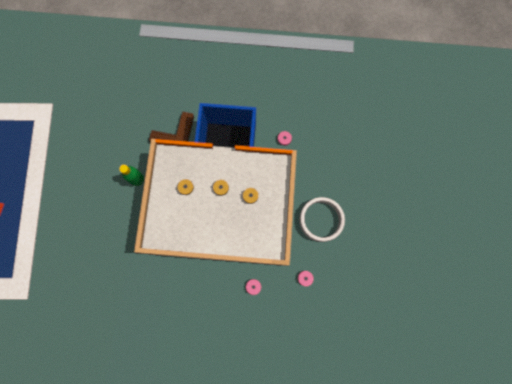

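View pics/scene0.png

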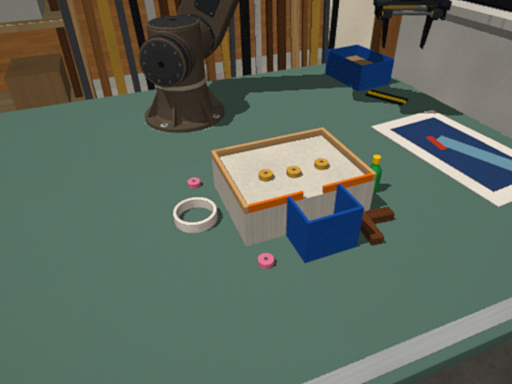

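The top view shows the deck, with caps near (185,187), (220,187) and (250,196) and the gate gap around (213..235,147). The blue slot is above it. The glue (130,175), corner and tape are outside the tray.

```bash
cat >> h.py <<'E'
def comps(m,amin):
    n,l,s,c=cv2.connectedComponentsWithStats(m.astype(np.uint8)*255)
    return [(l==k,c[k],s[k]) for k in range(1,n) if s[k,4]>=amin]
def caps(im,name="top"):
    h=cv2.cvtColor(im,cv2.COLOR_BGR2HSV); out=[]
    m=cv2.inRange(h,(15,140,60),(32,255,255)); m=cv2.morphologyEx(m,cv2.MORPH_CLOSE,np.ones((5,5)))
    for mk,c,s in comps(m>0,60): out.append((c.round(1),s[:5].tolist(),ray(name,c,87).round(1)))
    return out
E
python3 - <<'E'
from h import *
im=read_camera("top"); h=cv2.cvtColor(im,cv2.COLOR_BGR2HSV)
for c in caps(im): print("cap",*c)
m=cv2.inRange(h,(4,200,120),(14,255,255))
for mk,c,s in comps(m,20):
    p=np.argwhere(mk)[:,::-1]; b=cv2.boxPoints(cv2.minAreaRect(p.astype(np.float32)))
    print("wall",s,[ray("top",q,96).round(0)[:2].tolist() for q in b])
m=cv2.inRange(h,(5,100,100),(20,255,255)); m=cv2.morphologyEx(m,cv2.MORPH_CLOSE,np.ones((15,15)))
for mk,c,s in comps(m,500):
    p=np.argwhere(mk)[:,::-1]; b=cv2.boxPoints(cv2.minAreaRect(p.astype(np.float32)))
    print("rim",s,[ray("top",q,96).round(0)[:2].tolist() for q in b])
z=im[90:280,110:320]; cv2.imwrite("pics/z.png",cv2.resize(z,None,fx=3.5,fy=3,interpolation=2))
E
```

```text
cap [124.1 169.1] [119, 165, 11, 9, 79] [561.3 301.4  87. ]
cap [184.9 186.7] [178, 180, 15, 14, 168] [537.1 181.1  87. ]
cap [220.3 187.3] [213, 180, 15, 15, 170] [541.6 114.1  87. ]
cap [250.  195.4] [243, 189, 15, 14, 168] [530.9  56.6  87. ]
wall [156 138  57  10 233] [[616.0, 246.0], [626.0, 247.0], [626.0, 138.0], [617.0, 138.0]]
wall [235 145  57   9 193] [[617.0, 93.0], [626.0, 94.0], [626.0, -15.0], [617.0, -14.0]]
rim [ 134  118  162  147 2574] [[408.0, 256.0], [672.0, 272.0], [669.0, -30.0], [407.0, -23.0]]
```

View pics/z.png

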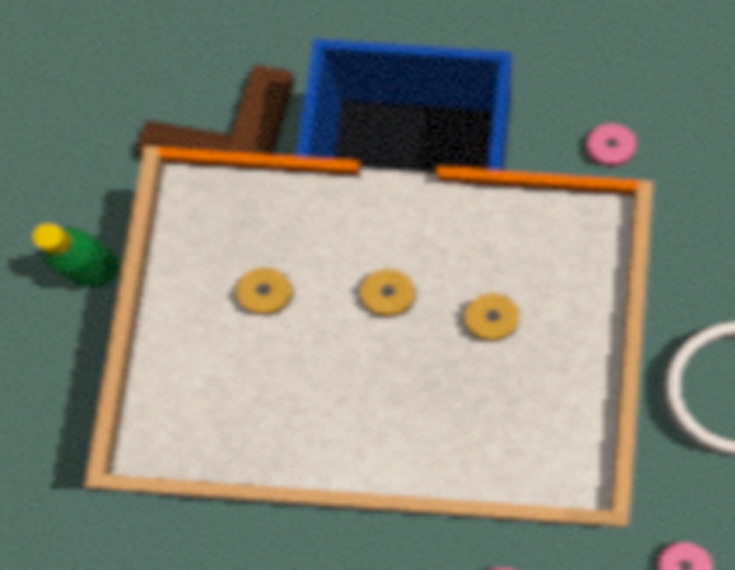

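move_arm --commands '[[[1.5,-2.9,0],[0,0,2.65],0.15],[[1.5,-2.9,0],[0,0,2.65],0.15],[[1.5,-2.9,0],[0,0,2.65],0.15],[[1.5,-2.9,0],[0,0,2.65],0.15],[[1.5,-2.9,0],[0,0,2.65],0.15],[[1.5,-2.9,0],[0,0,2.65],0.15],[[1.5,-2.9,0],[0,0,2.65],0.15],[[1.5,-2.9,0],[0,0,2.65],0.15],[[1.5,-2.9,0],[0,0,2.65],0.15],[[1.5,-2.9,0],[0,0,2.65],0.15]]'

```text
t: 1.15
eef_pos: [429.4, 268.0, 214.6]
tcp_rot: [3.142, -0.0, -3.14]
ft_force: [-0.6, 0.4, 1.1]
opening: 0.213
grip_force: 0.0
```

move_arm --commands '[[[1.6,-3.1,0],[0,0,0],0.15],[[1.6,-3.1,0],[0,0,0],0.15],[[1.6,-3.1,0],[0,0,0],0.15],[[1.5,-3.1,0],[0,0,0],0.15],[[1.5,-3.0,0],[0,0,0],0.15],[[0,0,0],[0,0,0],0.15],[[0,0,0],[0,0,0],0.15]]'

```text
t: 1.85
eef_pos: [507.0, 114.9, 214.4]
tcp_rot: [3.141, -0.001, 3.14]
ft_force: [-0.0, 0.8, 0.4]
opening: 0.15
grip_force: 0.0
```

```bash
python3 - <<'E'
from h import *
i=camera_info("wrist"); im=read_camera("wrist"); cv2.imwrite("pics/w1.png",im)
s=state(); print(s["t"],s["eef_pos"],s["tcp_rot"],s["opening"])
h=cv2.cvtColor(im,cv2.COLOR_BGR2HSV)
m=cv2.inRange(h,(15,110,50),(32,255,255)); m=cv2.morphologyEx(m,cv2.MORPH_CLOSE,np.ones((9,9)))
for mk,c,st in comps(m,300):
    (x,y),r=cv2.minEnclosingCircle(np.argwhere(mk)[:,::-1].astype(np.float32)); print(c.round(),st,ray("wrist",c,89,i).round(1))
m=cv2.inRange(h,(4,200,90),(14,255,255))
for mk,c,st in comps(m,60):
    b=cv2.boxPoints(cv2.minAreaRect(np.argwhere(mk)[:,::-1].astype(np.float32)))
    print("wall",st,[ray("wrist",q,96,i).round(0)[:2].tolist() for q in b])
E
```

```text
1.9 [506.67097465 115.54204103 214.49054203] [ 3.14137562e+00 -5.73293168e-04  3.14090620e+00] 0.14677754249436464
[191. 216.] [175 202  32  30 716] [532.7  54.8  89. ]
[325. 222.] [310 206  32  31 751] [538.  179.6  89. ]
[254. 227.] [238 212  31  30 716] [542.9 113.   89. ]
[449. 244.] [437 234  25  21 376] [560.6 297.2  89. ]
[258. 342.] [  50  337  339    9 1730] [669.1 117.6  89. ]
```

View pics/w1.png

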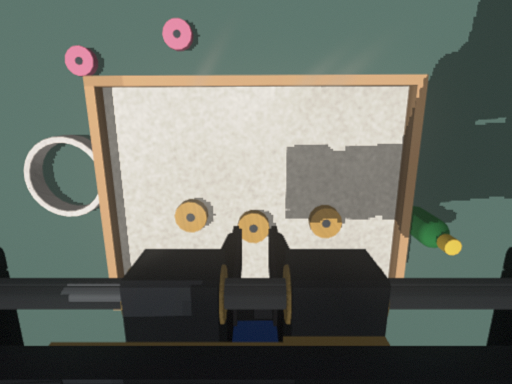

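The wrist view shows the tips straddling just behind cap_b (254,227). The positions agree with the top camera to 2 mm, so I'll push it now.

move_arm --commands '[[[0,0,-3],[0,0,0],0.15],[[0,0,-3],[0,0,0],0.15],[[0,0,-3],[0,0,0],0.15],[[0,0,-2.5],[0,0,0],0.15],[[0,0,-1.4],[0,0,0],0.15],[[0,0,0],[0,0,0],0.15],[[0.5,0,0],[0,0,0],0.15],[[0.6,0,0],[0,0,0],0.15],[[0.7,0,0],[0,0,0],0.15],[[0.7,0,0],[0,0,0],0.15]]'

```text
t: 2.9
eef_pos: [533.0, 115.4, 86.4]
tcp_rot: [3.141, 0.001, 3.141]
ft_force: [-0.6, 0.3, 0.5]
opening: 0.15
grip_force: 0.5
```

move_arm --commands '[[[0.7,0.1,0],[0,0,0],0.15],[[0.7,0,0],[0,0,0],0.15],[[0.7,0,0],[0,0,0],0.15],[[0.7,0,0],[0,0,0],0.15],[[0.7,0,0],[0,0,0],0.15],[[0.7,0,0],[0,0,0],0.15],[[0.6,0,0],[0,0,0],0.15],[[0.4,0,0],[0,0,0],0.15],[[0,0,0],[0,0,0],0.15]]'

```text
t: 3.8
eef_pos: [584.6, 116.3, 85.6]
tcp_rot: [3.141, 0.0, 3.141]
ft_force: [-1.3, 0.2, 0.0]
opening: 0.151
grip_force: 0.0
```

```bash
python3 - <<'E'
from h import *
im=read_camera("top"); print(state()["eef_pos"]); sc=read_camera("scene")
for c in caps(im): print(*c)
cv2.imwrite("pics/s2.png",np.hstack([cv2.resize(sc[100:280,180:400],None,fx=1.8,fy=1.8),cv2.resize(im[90:270,120:310],None,fx=1.8,fy=1.8)]))
E
```

```text
[584.20515452 116.26641359  85.54004298]
```

View pics/s2.png

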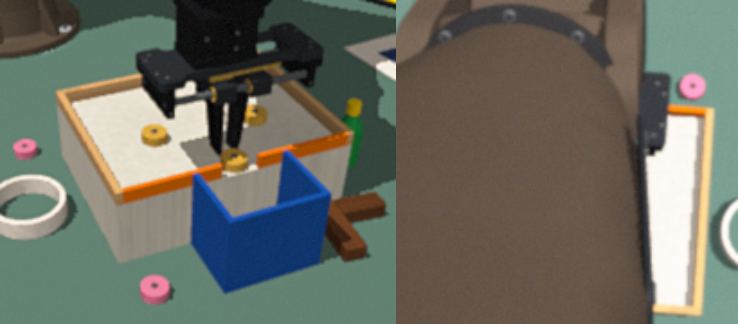

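The scene view shows cap_b held by the tips in the middle of the gate, with the other two caps untouched. I'll push it on over the edge.

move_arm --commands '[[[0.5,0,0],[0,0,0],0.15],[[0.5,0,0],[0,0,0],0.15],[[0.5,0,0],[0,0,0],0.15],[[0.5,0,0],[0,0,0],0.15],[[0.5,0,0],[0,0,0],0.15],[[0.3,0,0],[0,0,0],0.15],[[0,0,0],[0,0,0],0.15],[[0,0,0],[0,0,0],0.15]]'

```text
t: 4.7
eef_pos: [611.9, 116.3, 85.5]
tcp_rot: [3.142, -0.0, 3.141]
ft_force: [0.2, -0.1, -0.8]
opening: 0.15
grip_force: 0.0
```

```bash
python3 - <<'E'
from h import *
sc=read_camera("scene"); cv2.imwrite("pics/s3.png",cv2.resize(sc[100:280,180:400],None,fx=2.5,fy=2.5))
E
```

```text
(no output)
```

View pics/s3.png

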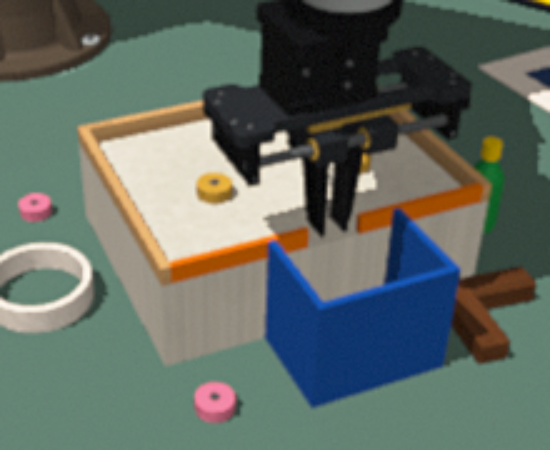

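cap_b has dropped and the gate is empty, with only the tips in it. Next is cap_a, pushed sideways to the gate's line.

move_arm --commands '[[[-3,0,0],[0,0,0],0.15],[[0,0,2.8],[0,0,0],0.15],[[0,0,2.8],[0,0,0],0.15],[[-0.4,0.88,0],[0,0,-8.18],0.15],[[-0.4,0.88,0],[0,0,-8.18],0.15],[[-0.4,0.88,0],[0,0,-8.18],0.15],[[-0.4,0.88,0],[0,0,-8.18],0.15],[[-0.4,0.88,0],[0,0,-8.18],0.15],[[-0.4,0.88,0],[0,0,-8.18],0.15],[[-0.4,0.88,0],[0,0,-8.18],0.15]]'

```text
t: 5.75
eef_pos: [553.7, 178.2, 141.7]
tcp_rot: [3.142, 0.0, 2.136]
ft_force: [-0.0, 0.4, 0.1]
opening: 0.149
grip_force: 0.0
```

move_arm --commands '[[[-0.4,0.88,0],[0,0,-8.18],0.15],[[-0.4,0.88,0],[0,0,-8.18],0.15],[[-0.4,0.88,0],[0,0,-8.18],0.15],[[-0.4,0.88,0],[0,0,-8.18],0.15],[[0,0,0],[0,0,0],0.15],[[0,0,0],[0,0,0],0.15]]'

```text
t: 6.35
eef_pos: [538.0, 213.0, 141.7]
tcp_rot: [3.141, 0.0, 1.576]
ft_force: [1.0, 0.3, -0.7]
opening: 0.147
grip_force: 0.0
```

```bash
python3 - <<'E'
from h import *
i=camera_info("wrist"); im=read_camera("wrist")
s=state(); print(s["t"],s["eef_pos"],s["tcp_rot"])
h=cv2.cvtColor(im,cv2.COLOR_BGR2HSV)
m=cv2.inRange(h,(15,110,50),(32,255,255)); m=cv2.morphologyEx(m,cv2.MORPH_CLOSE,np.ones((9,9)))
for mk,c,st in comps(m,300): print(c.round(),st,ray("wrist",c,89,i).round(1))
E
```

```text
6.4 [538.09379196 212.78365054 141.70565077] [3.14143124e+00 1.08765524e-04 1.57508445e+00]
[294.  81.] [281  67  28  28 615] [563.2 301.4  89. ]
[255. 259.] [241 239  29  39 969] [539.2 179.3  89. ]
[222. 296.] [219 266   8  58 301] [514.8 148.9  89. ]
[270. 342.] [  51  337  338    9 1466] [551.6 108.8  89. ]
```

move_arm --commands '[[[0,0,-3],[0,0,0],0.15],[[0,0,-2.6],[0,0,0],0.15],[[0,0,0],[0,0,0],0.15],[[0,-0.5,0],[0,0,0],0.15],[[0,-0.6,0],[0,0,0],0.15],[[0,-0.7,0],[0,0,0],0.15],[[0,-0.7,0],[0,0,0],0.15],[[0,-0.7,0],[0,0,0],0.15],[[0,-0.7,0],[0,0,0],0.15],[[0,-0.7,0],[0,0,0],0.15]]'

```text
t: 7.4
eef_pos: [538.1, 166.5, 85.9]
tcp_rot: [3.141, -0.0, 1.571]
ft_force: [0.0, 1.5, 1.5]
opening: 0.149
grip_force: 0.7
```

move_arm --commands '[[[0,-0.7,0],[0,0,0],0.15],[[0,-0.7,0],[0,0,0],0.15],[[0,-0.6,0],[0,0,0],0.15],[[0,-0.5,0],[0,0,0],0.15],[[0,-0.3,0],[0,0,0],0.15],[[0,0,0],[0,0,0],0.15],[[0,0,0],[0,0,0],0.15],[[0,1.5,0],[0,0,0],0.15],[[0,0,2.8],[0,0,0],0.15],[[0,0,2.8],[0,0,0],0.15]]'

```text
t: 8.4
eef_pos: [537.5, 155.4, 141.8]
tcp_rot: [-3.14, 0.0, 1.572]
ft_force: [0.2, 0.0, 0.3]
opening: 0.151
grip_force: 0.0
```

move_arm --commands '[[[-0.36,-0.35,0],[0,0,8.18],0.15],[[-0.36,-0.35,0],[0,0,8.18],0.15],[[-0.36,-0.35,0],[0,0,8.18],0.15],[[-0.36,-0.35,0],[0,0,8.18],0.15],[[-0.36,-0.35,0],[0,0,8.18],0.15],[[-0.36,-0.35,0],[0,0,8.18],0.15],[[-0.36,-0.35,0],[0,0,8.18],0.15],[[-0.36,-0.35,0],[0,0,8.18],0.15],[[-0.36,-0.35,0],[0,0,8.18],0.15],[[-0.36,-0.35,0],[0,0,8.18],0.15]]'

```text
t: 9.4
eef_pos: [501.8, 120.0, 141.7]
tcp_rot: [3.141, -0.0, 3.005]
ft_force: [-0.4, 0.5, -0.0]
opening: 0.153
grip_force: 0.0
```

move_arm --commands '[[[0,-0.3,0],[0,0,8.18],0.15],[[0,0,0],[0,0,0],0.15],[[0,0,0],[0,0,0],0.15]]'

```text
t: 9.7
eef_pos: [502.1, 116.8, 141.7]
tcp_rot: [3.141, 0.0, 3.137]
ft_force: [-1.1, -0.2, 0.2]
opening: 0.149
grip_force: 0.0
```

```bash
cat > w.py <<'E'
from h import *
i=camera_info("wrist"); im=read_camera("wrist")
s=state(); print(s["t"],s["eef_pos"].round(1),s["tcp_rot"].round(3))
h=cv2.cvtColor(im,cv2.COLOR_BGR2HSV)
m=cv2.inRange(h,(15,110,50),(32,255,255)); m=cv2.morphologyEx(m,cv2.MORPH_CLOSE,np.ones((9,9)))
for mk,c,st in comps(m,300): print(c.round(),st,ray("wrist",c,89,i).round(1))
cv2.imwrite("pics/w_%d.png"%(s["t"]*100),im)
E
python3 w.py
```

```text
9.75 [502.1 116.7 141.6] [ 3.141 -0.     3.138]
[169. 244.] [151 237  37  12 331] [523.9  54.8  89. ]
[254. 260.] [240 241  30  37 973] [536.9 115.8  89. ]
[222. 295.] [219 265   8  59 310] [565.6  91.4  89. ]
[288. 295.] [283 265   9  59 323] [565.1 140.3  89. ]
[260. 342.] [  50  337  339    9 1604] [606.5 120.1  89. ]
```

move_arm --commands '[[[0,0,-3],[0,0,0],0.15],[[0,-0.05,-2.6],[0,0,0],0.15],[[0,0,0],[0,0,0],0.15],[[0.5,0,0],[0,0,0],0.15],[[0.6,0,0],[0,0,0],0.15],[[0.7,0,0],[0,0,0],0.15],[[0.7,0,0],[0,0,0],0.15],[[0.7,0,0],[0,0,0],0.15],[[0.7,0,0],[0,0,0],0.15],[[0.7,0,0],[0,0,0],0.15]]'

```text
t: 10.75
eef_pos: [548.6, 115.6, 85.7]
tcp_rot: [3.142, -0.0, 3.141]
ft_force: [-1.1, 0.4, 2.0]
opening: 0.146
grip_force: 0.7
```

move_arm --commands '[[[0.7,0,0],[0,0,0],0.15],[[0.7,0,0],[0,0,0],0.15],[[0.7,0,0],[0,0,0],0.15],[[0.7,0,0],[0,0,0],0.15],[[0.7,0,0],[0,0,0],0.15],[[0.6,0,0],[0,0,0],0.15],[[0.5,0,0],[0,0,0],0.15],[[0.5,0,0],[0,0,0],0.15],[[0.5,0,0],[0,0,0],0.15],[[0.5,0,0],[0,0,0],0.15]]'

```text
t: 11.75
eef_pos: [609.5, 115.6, 85.7]
tcp_rot: [3.142, 0.0, 3.141]
ft_force: [-0.2, -0.8, -0.5]
opening: 0.147
grip_force: 0.0
```

move_arm --commands '[[[0.3,0,0],[0,0,0],0.15],[[0,0,0],[0,0,0],0.15],[[0,0,0],[0,0,0],0.15]]'

```text
t: 12.05
eef_pos: [611.9, 115.6, 85.6]
tcp_rot: [3.142, -0.0, 3.141]
ft_force: [-0.7, 0.7, 0.8]
opening: 0.148
grip_force: 0.0
```

```bash
python3 - <<'E'
from h import *
print(state()["eef_pos"]); sc=read_camera("scene"); cv2.imwrite("pics/s4.png",cv2.resize(sc[100:280,180:400],None,fx=2.5,fy=2.5))
E
```

```text
[611.94154051 115.57172137  85.5649016 ]
```

View pics/s4.png

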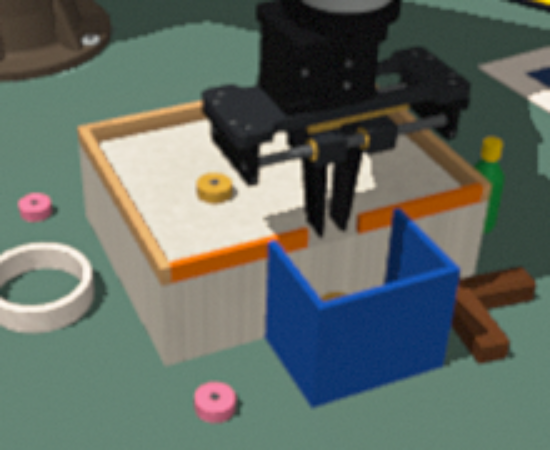

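cap_a has dropped too; its edge shows in the slot at about (333,296). Only cap_c is left, at (214,186). I'll move to its far side.

move_arm --commands '[[[-3,0,0],[0,0,0],0.15],[[0,0,2.8],[0,0,0],0.15],[[0,0,2.8],[0,0,0],0.15],[[-0.46,-0.83,0],[0,0,-8.18],0.15],[[-0.46,-0.83,0],[0,0,-8.18],0.15],[[-0.46,-0.83,0],[0,0,-8.18],0.15],[[-0.46,-0.83,0],[0,0,-8.18],0.15],[[-0.46,-0.83,0],[0,0,-8.18],0.15],[[-0.46,-0.83,0],[0,0,-8.18],0.15],[[-0.46,-0.83,0],[0,0,-8.18],0.15]]'

```text
t: 13.1
eef_pos: [549.4, 57.2, 141.8]
tcp_rot: [3.141, 0.0, 2.136]
ft_force: [0.0, 0.2, 0.2]
opening: 0.153
grip_force: 0.0
```

move_arm --commands '[[[-0.46,-0.83,0],[0,0,-8.18],0.15],[[-0.46,-0.83,0],[0,0,-8.18],0.15],[[-0.46,-0.83,0],[0,0,-8.18],0.15],[[-0.46,-0.83,0],[0,0,-8.18],0.15],[[0,0,0],[0,0,0],0.15],[[0,0,0],[0,0,0],0.15]]'

```text
t: 13.7
eef_pos: [531.5, 24.3, 141.8]
tcp_rot: [3.141, -0.0, 1.575]
ft_force: [-0.1, -0.1, -0.1]
opening: 0.148
grip_force: 0.0
```

```bash
python3 w.py
```

```text
13.75 [531.6  24.5 141.8] [ 3.141 -0.     1.575]
[409.  83.] [397  64  26  39 745] [629.1 111.6  89. ]
[258. 172.] [ 241  155   36   38 1015] [534.5  54.1  89. ]
[222. 297.] [219 266   9  58 307] [508.3 -40.6  89. ]
[259. 342.] [  51  336  338   10 1717] [536.2 -80.1  89. ]
```

move_arm --commands '[[[0.05,0,-3],[0,0,0],0.15],[[0,0,-2.6],[0,0,0],0.15],[[0,0,0],[0,0,0],0.15],[[0,0.5,0],[0,0,0],0.15],[[0,0.6,0],[0,0,0],0.15],[[0,0.7,0],[0,0,0],0.15],[[0,0.7,0],[0,0,0],0.15],[[0,0.7,0],[0,0,0],0.15],[[0,0.7,0],[0,0,0],0.15],[[0,0.7,0],[0,0,0],0.15]]'

```text
t: 14.75
eef_pos: [532.0, 70.9, 85.8]
tcp_rot: [3.141, 0.0, 1.571]
ft_force: [-0.0, -1.4, 0.8]
opening: 0.155
grip_force: 0.8
```

move_arm --commands '[[[0,0.7,0],[0,0,0],0.15],[[0,0.6,0],[0,0,0],0.15],[[0,0.5,0],[0,0,0],0.15],[[0,0.3,0],[0,0,0],0.15],[[0,0.1,0],[0,0,0],0.15],[[0,0,0],[0,0,0],0.15],[[0,0,0],[0,0,0],0.15],[[0,-1.5,0],[0,0,0],0.15],[[0,0,2.8],[0,0,0],0.15],[[0,0,2.8],[0,0,0],0.15]]'

```text
t: 15.75
eef_pos: [531.5, 75.9, 141.7]
tcp_rot: [-3.14, 0.0, 1.57]
ft_force: [-0.1, -0.5, 0.0]
opening: 0.148
grip_force: 0.0
```

move_arm --commands '[[[-0.36,0.35,0],[0,0,8.18],0.15],[[-0.36,0.35,0],[0,0,8.18],0.15],[[-0.36,0.35,0],[0,0,8.18],0.15],[[-0.36,0.35,0],[0,0,8.18],0.15],[[-0.36,0.35,0],[0,0,8.18],0.15],[[-0.36,0.35,0],[0,0,8.18],0.15],[[-0.36,0.35,0],[0,0,8.18],0.15],[[-0.36,0.35,0],[0,0,8.18],0.15],[[-0.36,0.35,0],[0,0,8.18],0.15],[[-0.36,0.35,0],[0,0,8.18],0.15]]'

```text
t: 16.75
eef_pos: [495.8, 111.4, 141.6]
tcp_rot: [3.142, -0.0, 3.004]
ft_force: [-0.1, -0.1, -0.2]
opening: 0.153
grip_force: 0.0
```

move_arm --commands '[[[0,0.3,0],[0,0,8.18],0.15],[[0,0,0],[0,0,0],0.15],[[0,0,0],[0,0,0],0.15]]'

```text
t: 17.05
eef_pos: [496.0, 114.6, 141.6]
tcp_rot: [3.142, -0.0, 3.137]
ft_force: [0.2, -0.4, 0.2]
opening: 0.148
grip_force: 0.0
```

```bash
python3 w.py
```

```text
17.1 [496.  114.7 141.6] [ 3.142 -0.     3.137]
[255. 260.] [241 241  29  37 973] [530.8 114.1  89. ]
[288. 295.] [283 265   9  59 312] [559.2 138.1  89. ]
[261. 342.] [  50  337  339    9 1592] [600.4 118.1  89. ]
```

Cap is aligned at (531,114.5). I need 116 mm forward and 1 mm in y.

move_arm --commands '[[[0,0,-3],[0,0,0],0.15],[[0,0.05,-2.6],[0,0,0],0.15],[[0,0,0],[0,0,0],0.15],[[0.5,0,0],[0,0,0],0.15],[[0.6,0,0],[0,0,0],0.15],[[0.7,0,0],[0,0,0],0.15],[[0.7,0,0],[0,0,0],0.15],[[0.7,0.05,0],[0,0,0],0.15],[[0.7,0,0],[0,0,0],0.15],[[0.7,0,0],[0,0,0],0.15]]'

```text
t: 18.1
eef_pos: [542.5, 116.3, 85.7]
tcp_rot: [3.141, 0.0, 3.141]
ft_force: [-1.7, -0.9, 1.5]
opening: 0.151
grip_force: 0.8
```

move_arm --commands '[[[0.7,0,0],[0,0,0],0.15],[[0.7,0,0],[0,0,0],0.15],[[0.7,0,0],[0,0,0],0.15],[[0.7,0,0],[0,0,0],0.15],[[0.7,0,0],[0,0,0],0.15],[[0.7,0,0],[0,0,0],0.15],[[0.6,0,0],[0,0,0],0.15],[[0.5,0,0],[0,0,0],0.15],[[0.5,0,0],[0,0,0],0.15],[[0.5,0,0],[0,0,0],0.15]]'

```text
t: 19.1
eef_pos: [605.2, 116.3, 85.7]
tcp_rot: [3.142, -0.0, 3.141]
ft_force: [-1.2, 0.1, 1.4]
opening: 0.147
grip_force: 0.7
```

move_arm --commands '[[[0.4,0,0],[0,0,0],0.15],[[0.3,0,0],[0,0,0],0.15],[[0,0,0],[0,0,0],0.15],[[0,0,0],[0,0,0],0.15],[[-3,0,0],[0,0,0],0.15],[[0,0,4],[0,0,0],0.15],[[0,0,4],[0,0,0],0.15],[[0,0,4],[0,0,0],0.15],[[0,3,0],[0,0,0],0.15],[[0,3,0],[0,0,0],0.15]]'

```text
t: 20.1
eef_pos: [582.2, 176.6, 207.3]
tcp_rot: [3.141, 0.003, 3.14]
ft_force: [-0.6, 0.3, -0.0]
opening: 0.151
grip_force: 0.0
```

move_arm --commands '[[[-1.5,3,0],[0,0,0],0.15],[[-1.5,3,0],[0,0,0],0.15],[[-1.5,3,0],[0,0,0],0.15],[[-1.5,3,0],[0,0,0],0.15],[[-1.5,3,0],[0,0,0],0.15],[[-1.5,3,0],[0,0,0],0.15],[[-1.5,3,0],[0,0,0],0.15],[[-1.5,3,0],[0,0,0],0.15],[[0,0,0],[0,0,0],0.15],[[0,0,0],[0,0,0],0.15]]'

```text
t: 21.1
eef_pos: [461.4, 416.5, 205.5]
tcp_rot: [-3.141, -0.0, -3.14]
ft_force: [-0.2, -0.7, 0.5]
opening: 0.151
grip_force: 0.0
```

```bash
python3 - <<'E'
from h import *
im=read_camera("top"); print(state()["t"],state()["eef_pos"]); sc=read_camera("scene")
for c in caps(im): print(*c)
cv2.imwrite("pics/s5.png",np.hstack([cv2.resize(sc[100:280,180:400],None,fx=1.9,fy=1.9),cv2.resize(im[90:270,120:310],None,fx=1.9,fy=1.9)]))
E
```

```text
21.15 [461.90130915 415.89008066 205.56343147]
[226.8 135. ] [219, 123, 16, 25, 320] [646.9 112.4  87. ]
[124.1 169.1] [119, 165, 11, 9, 79] [561.3 301.4  87. ]
```

View pics/s5.png

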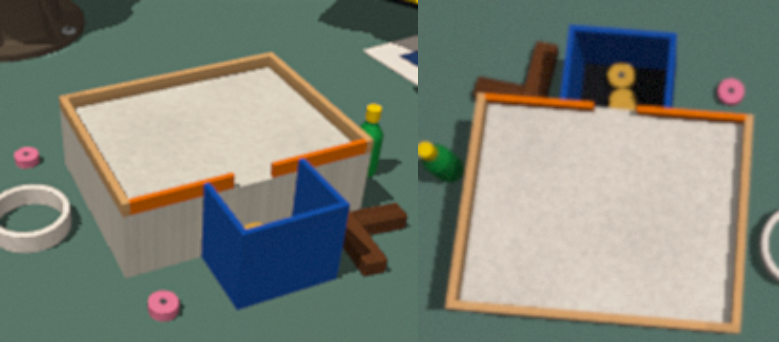

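The deck is empty and two caps are visible in the slot (the third is under or behind them, close to the edge). The bystanders haven't moved and the arm is clear.

```bash
python3 -c "from cell import env; print(env.job_done())"
```

```text
the job is handed in; nothing more can be done
None
```

I pushed the three caps one at a time through the gate into the slot and handed the job in at about 21 s; in the last picture the deck is empty and two caps show in the slot, with the third apparently hidden by the deck edge, and the glue, tape and frame corner look unmoved.

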